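Show both code plates of a tube rack to the bench reader

TASK

Slide the tube rack to the code reader and press its blue plate, centred and square, against the red touch bar until the bar is right in, hold it there for about a second, then draw the rack back, turn it and do the same with the orange plate. Finally slide the rack inside the yellow outline, lengthwise with it (either way round), and let go. Keep the rack standing flat on the bench all the time, never lifting or tipping it, and leave the other things where they stand.

Things in the scene. Friction and masses are not known exactly. Their poses are not given: they have to be found in the camera images.
- rack: white tube rack, loose, 0.35 to 0.7 kg: closed block 110 (its x) x 56 (its y) x 50 mm with capped tubes up to 70 mm; origin at the centre of its underside, z up; slippery runners under it (friction about 0.15). The +x end carries the blue plate, the +y long side the orange plate (a strip of its colour on the top edge too); the other two sides are plain white
- rack_grip (a point): point in the rack's grey upright fin handle, 105 mm above the underside: pinch here from above, fingers closing along the rack's y. The fin stands on the rack's middle, 76 mm long (x), 14 mm thick (y), from 50 to 125 mm above the bench
- blue_plate (a point): on the blue plate, centre of the +x end face, 40 mm above the underside
- orange_plate (a point): on the orange plate, centre of the +y long side, 40 mm above the underside
- reader: grey code reader with a bent steel bracket on its front, fixed to the bench, 100 x 120 mm (x, y) and 65 mm high; origin on the bench; housing and bracket lie between x = -45 and +55 mm. Its front is its -x side, which looks towards the robot, and a part is pressed against it along its +x
- touch_bar (a joint): how far the reader's red sprung touch bar is pushed in: 0 = out, 0.008 m = right in; the spring needs about 0.5 N at first and 3.5 N at the end. It comes out again by itself
- bar_face (a point): centre of the front face of the touch bar (50 mm wide, 16 high), 40 mm above the bench; out, it stands 62 mm before the reader's origin and 17 mm before the bracket. Axes as the reader's
- bay: finish position: an outline of yellow tape stuck flat on the bench, no thickness to slide over; inside 132 (its x) x 76 mm (its y); origin at its centre, long along its x
- small_beaker: bystander: small clear glass beaker, open, loose, 59 mm across, 72 mm high; origin at the centre of its underside
- cork_ring: bystander: brown cork flask ring lying flat, loose, 83 mm across, 27 mm high; origin at the centre of its underside
- white_bottle: bystander: small white screw-cap bottle, loose, 48 mm across, 78 mm high; origin at the centre of its underside
- petri_dish: bystander: clear shallow glass dish, loose, 66 mm across, 15 mm high; origin at the centre of its underside
- drop_bottle: bystander: small amber bottle with red cap, loose, 34 mm across, 68 mm high; origin at the centre of its underside
- tape_roll: bystander: roll of beige tape lying flat, loose, 93 mm across, 19 mm high; origin at the centre of its underside
- red_bulb: bystander: red-brown rubber pipette bulb standing upright, loose, 51 mm across, 84 mm high; origin at the centre of its underside

How it is judged:
By the outcome, as a careful person would: the job done as asked, in the order asked, and still so for the second after the job is handed in, with the robot touching nothing.
It also fails if it takes over 72 s, if anything falls off the work surface, if the arm or the gripper's body presses on something with over 40 N, if the wrist force passes 120 N, or if a joint passes its speed limit or range.

ROBOT

A 6-joint arm with a two-finger parallel gripper is mounted at the origin on a cart in front of the work surface, level with it; the furniture and walls round the work are solid. World frame = base frame: x ahead of the robot, y to its left, z up, the work surface at z = 0. Lengths are in m, angles in rad, forces in N, time in s.
With the tool pointing down it reaches from about 0.325 to 0.75 m from the base axis. Payload 7.6 kg.
Tool frame: the origin (TCP) lies midway between the tips of the shut fingers; the grasp point (between the pads) lies 19 mm behind it; z points along the fingers, y is the line along which they close (so a half turn about z gives the same grasp; the last joint's range is limited). The gripper opens to 85 mm and grips with 20 to 120 N. Pads are 22 mm wide; open, the fingers measure 114 mm over their backs; the gripper's body (76 mm by 85 mm) begins 54 mm behind the grasp point. The pads swing forward as they close: fully open they stand 13 mm farther back than shut.
Start: joints at [1.264, 0.052, 1.401, -0, 1.689, -0.07], TCP at [0.123, 0.51, 0.231] pointing down, gripper open.
Joint ranges: [-2.9, 2.9], [-0.91, 2.17], [0.12, 2.37], [-1.06, 4.2], [0.26, 2.73], [-2.93, 2.93]. Speed limits (rad/s): [2.57, 2.57, 3.01, 3.14, 3.14, 3.14].

INTERFACE

Orientations are given as a 3x3 rotation matrix whose columns are the frame's x, y, z axes.
In Python, from bench import status, optics, job gives the robot as it stands. The module is installed in compiled form; this text tells all that it offers.
- The arm moves only by the tool jog_arm, never from a script. Its argument "moves" is one flat list of numbers, 6 for each row, row after row: the shift along the world's x, y, z in mm, then the turn, a rotation vector about the world's x, y, z in rad. In form: [x, y, z, rx, ry, rz, x, y, z, rx, ry, rz, ...]. A call has 1 to 10 rows; each row is the pose to reach, as a shift and turn from the pose commanded when the call began; what a row does not reach only later rows make up. A row lasts 1/12 s, in which the tool goes at most 41.7 mm and 7.16 degrees, less where a joint would pass 70% of its speed; a pose out of reach is approached as far as the arm can. A call with a gripper value outside its range is refused whole. "grip" is the opening, from -1 (shut) to 1 (fully open), set as the call begins (left out, the last holds). The fingers move at their own pace and stop on an object; "grip_force" is the grip in N (left out, the last holds). Time passes only in rows, so rows that repeat a pose let the fingers close. It gives the time, the measured TCP pose, the force, the opening and the grip force at its end, in the units of the state.
- status.read_state(): the state, without advancing time (a new reading comes with each control period).
- optics.grab_frame(name): name is "scene" or "top"; returns the picture (400x640x3 uint8, red, green, blue); there is no depth.
- optics.camera_info(name): a dict with "fx", "fy", "cx", "cy" (pixels), "k1" (the pictures are not rectified: a ray, as slopes to the right and down, at radius r is drawn at 1 + k1 r^2 times it, then the intrinsics apply), "rvec" (rotation vector, rad) and "tvec" (3), from world to camera coordinates, as OpenCV has them. Camera axes: x right, y down, z forward; pixel columns grow to the right and rows downward; lengths in m; the calibration is good to about 2 mm. A picture is of the moment at which its call begins. camera_info takes no time and is no camera call.
- job.job_done(): hands the job in; it is judged then, once.
The state is a dict: "time": time; "qpos": joint angles; "dq": joint speeds; "joint_torque": joint torques, N m; "ee_pos": TCP position; "ee_rot": TCP orientation; "wrist_force": force on the tool from outside, world axes, zero at the start; "moment": the same for the moment, N m; "width": opening from 0.0 (shut) to 1.0 (fully open); "grip_force": force on a finger pad.
Only numpy, scipy, OpenCV 4.12 (cv2) and the standard library are available. Lean on these libraries where they do the work, as an engineer would, in place of code of your own. Each camera call takes 0.05 s, during which the arm holds its last target. There are 200 camera calls.

## Working session

There is one attempt and no reset: what is moved stays moved. The work goes in short steps, Python scripts to look and compute and a tool call to move; the robot and the scene stay as the last step left them, time stands still between calls to the robot, and variables do not carry over. Pictures are saved under pics/ and viewed, at most 10 in all, crops included, and the job is handed in when it is done.

Besides the shell and the picture viewer there is one more tool, called after ">>>" as name(argument=value, ...) on one line, values as JSON. jog_arm: Moves the arm, as the interface text tells. Its arguments: {"type":"object","properties":{"moves":{"type":"array"},"grip":{"type":"number"},"grip_force":{"type":"number"}},"required":["moves"]}

```bash
mkdir -p pics
python3 - <<'E'
from bench import status, optics
import cv2
for n in ("scene","top"):
    cv2.imwrite(f"pics/{n}0.png",optics.grab_frame(n)[:,:,::-1]); print(optics.camera_info(n))
print(status.read_state())
E
```

```text
{'fx': 406.50817844285905, 'fy': 406.50817844285905, 'cx': 322.34999971562945, 'cy': 197.7270396708611, 'k1': -0.028557488105374333, 'rvec': array([ 0.79852481, -2.62287211,  1.03546431]), 'tvec': array([0.48020236, 0.28186176, 1.01775385])}
{'fx': 398.88764776292857, 'fy': 398.88764776292857, 'cx': 322.98915548028526, 'cy': 195.6023034558537, 'k1': 0.008505300756409873, 'rvec': array([ 2.13121181, -2.18729957,  0.12475649]), 'tvec': array([0.03574261, 0.55139621, 1.34085937])}
{'time': 0.1, 'qpos': array([ 1.26370908e+00,  5.27544374e-02,  1.40161312e+00,  1.73763845e-05,
        1.68861133e+00, -7.02827290e-02]), 'dq': array([-1.89140931e-03, -9.29749802e-04, -1.39629058e-03, -2.23601461e-05,
        2.02138012e-03,  3.38000367e-04]), 'joint_torque': array([ 9.89198161e-04, -3.82584929e+01, -3.60982597e+01, -7.17297803e-05,
        4.80172908e-03,  1.75873924e-05]), 'ee_pos': array([0.12304651, 0.51010072, 0.23057186]), 'ee_rot': array([[-9.72093041e-01,  2.34595249e-01, -4.35484875e-04],
       [ 2.34595625e-01,  9.72092156e-01, -1.31616916e-03],
       [ 1.14564399e-04, -1.38160173e-03, -9.99999039e-01]]), 'wrist_force': array([ 0.30684277, -0.56728181,  0.64789703]), 'moment': array([-0.04174813, -0.01959862, -0.03701487]), 'grip_force': 0.0, 'width': 0.996315490828921}
```

View pics/top0.png

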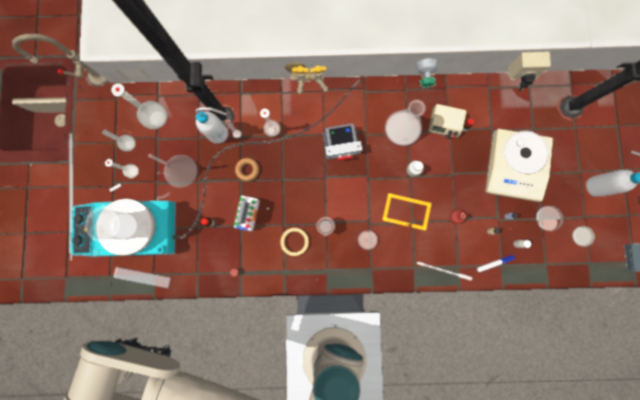

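View pics/scene0.png

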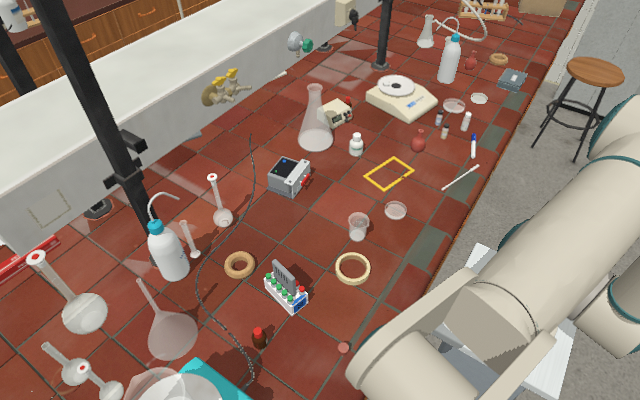

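The top view shows the rack at about (246,213), reader (343,142) with its red bar at (345,157), bay (407,211), cork ring (247,169), tape roll (294,242), beaker (325,227), petri dish (368,240), drop bottle (205,222), white bottle (416,168) and red bulb (459,216). The scene view shows the rack at (287,285), with its blue end to the right and its fin upright.

```bash
cat > h.py <<'E'
import numpy as np, cv2
from bench import status, optics
def cam(n):
    c=optics.camera_info(n); K=np.array([[c['fx'],0,c['cx']],[0,c['fy'],c['cy']],[0,0,1]])
    R=cv2.Rodrigues(np.array(c['rvec'],float))[0]
    return K,np.array([c['k1'],0,0,0,0.]),R,np.array(c['tvec'],float)
def ray(n,uv):
    K,d,R,t=cam(n); p=cv2.undistortPoints(np.array(uv,float).reshape(-1,1,2),K,d).reshape(-1,2)
    return -R.T@t, np.c_[p,np.ones(len(p))]@R
def at(n,uv,z):
    o,D=ray(n,uv); return (o+D*((z-o[2])/D[:,2])[:,None])[:,:2]
def proj(n,P):
    K,d,R,t=cam(n); return cv2.projectPoints(np.array(P,float).reshape(-1,3),R,t,K,d)[0].reshape(-1,2)
def crop(im,x0,y0,x1,y1,s,f): cv2.imwrite(f,cv2.resize(im[y0:y1,x0:x1,::-1],None,fx=s,fy=s,interpolation=cv2.INTER_CUBIC))
E
python3 - <<'E'
from h import *
t=cv2.imread('pics/top0.png')[:,:,::-1]; s=cv2.imread('pics/scene0.png')[:,:,::-1]
crop(t,190,115,470,265,2.85,'pics/tc.png'); 
a=cv2.resize(s[245:325,220:330,::-1],None,fx=5,fy=5,interpolation=cv2.INTER_CUBIC)
cv2.imwrite('pics/sc.png',a)
for n,uv,z in [('rack',(246,213),.05),('reader',(343,142),.065),('bay',(407,211),0),('cork',(247,169),.02),('tape',(294,242),.01),('beaker',(325,227),.05),('petri',(368,240),.01),('drop',(205,222),.06),('wb',(416,168),.07),('bulb',(459,216),.07)]:
    print(n,at('top',uv,z).round(3))
print(ray('top',[(320,200)])[0], ray('scene',[(320,200)])[0])
E
```

```text
rack [[0.498 0.283]]
reader [[ 0.731 -0.052]]
bay [[ 0.494 -0.272]]
cork [[0.654 0.285]]
tape [[0.396 0.126]]
beaker [[0.443 0.017]]
petri [[ 0.396 -0.13 ]]
drop [[0.47  0.419]]
wb [[ 0.633 -0.295]]
bulb [[ 0.468 -0.428]]
[0.39051638 0.02006465 1.39653626] [0.12975297 0.6746706  0.93479785]
```

View pics/tc.png

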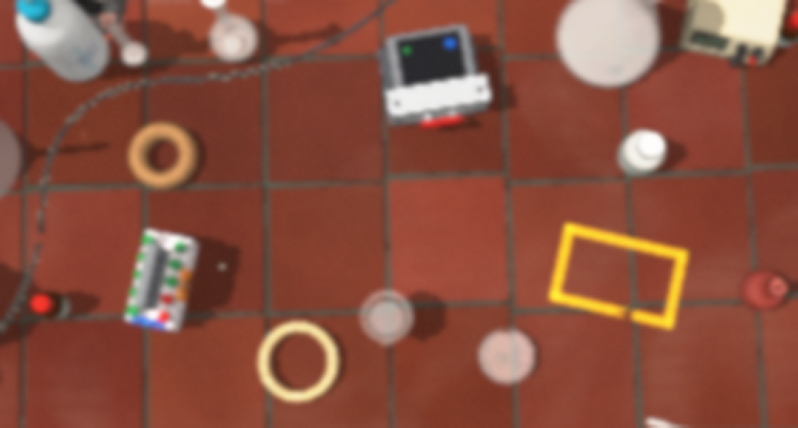

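View pics/sc.png

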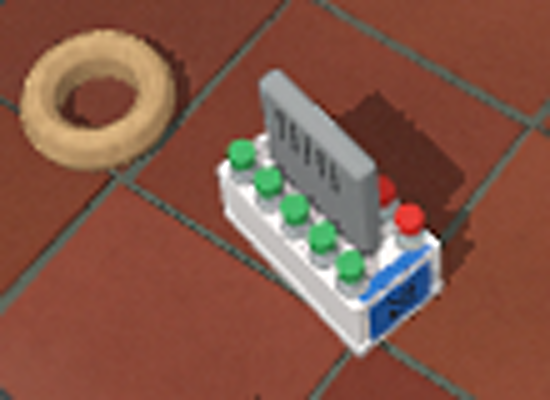

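The top crop shows the bay corners at about (570,228), (685,252), (672,325) and (551,298), and the reader's white bracket with red bar at (441,121). The rack's blue end is at (150,322), pointing towards the robot, with orange on the right (185,285). The scene crop confirms the blue end and the fin.

Run:
```python
from h import *
t=cv2.imread('pics/top0.png')[:,:,::-1]; s=cv2.imread('pics/scene0.png')[:,:,::-1]
A=cv2.resize(t[118:166,315:371,::-1],(392,336),interpolation=cv2.INTER_CUBIC)
B=cv2.resize(s[150:206,258:324,::-1],(396,336),interpolation=cv2.INTER_CUBIC)
cv2.imwrite('pics/rd.png',np.hstack([A,B]))
hs=cv2.cvtColor(t,cv2.COLOR_RGB2HSV)
m=cv2.inRange(hs,(20,140,150),(33,255,255)); m[:180]=0;m[240:]=0;m[:,:370]=0;m[:,440:]=0
c=max(cv2.findContours(m,cv2.RETR_EXTERNAL,cv2.CHAIN_APPROX_NONE)[0],key=cv2.contourArea)
W=at('top',c.reshape(-1,2),0); r=cv2.minAreaRect((W*1000).astype(np.float32)); print('bay',r)
hs2=cv2.cvtColor(s,cv2.COLOR_RGB2HSV)
m=cv2.inRange(hs2,(20,140,120),(33,255,255)); m[:150]=0;m[195:]=0;m[:,:355]=0;m[:,420:]=0
c=max(cv2.findContours(m,cv2.RETR_EXTERNAL,cv2.CHAIN_APPROX_NONE)[0],key=cv2.contourArea)
print('bay s',cv2.minAreaRect((at('scene',c.reshape(-1,2),0)*1000).astype(np.float32)))
# fin: grey pixels in top near rack
h=hs[195:235,230:262]; 
g=t[195:235,230:262]
for row in h[8:32,4:28]: print(' '.join('%3d'%v[1] for v in row),'|',' '.join('%3d'%v[2] for v in row))
```

```text
bay ((492.73223876953125, -270.01910400390625), (153.92926025390625, 96.66913604736328), 75.33358001708984)
bay s ((492.3223876953125, -271.00946044921875), (154.1167449951172, 99.02715301513672), 75.04332733154297)
167 167 167 153 104  48  27  10   4   3   2   2   3   5   7  12  10  18  32  37  21   8  12  17 | 142 142 142 142 145 158 182 186 178 167 142 114 101 109 137 168 180 172 153 143 146 157 167 163
166 165 165 145  94  79  51  23   4   3   4   7   6   5   7  12  11  10  10   8  10  13  14  17 | 141 142 141 139 133 167 180 179 174 161 134 105  91  93 116 154 178 178 171 167 175 181 177 163
169 167 163 132  93  80  57  21   4   5   4   5   6   6   2  12  20  21  17  10  12  13  16  21 | 142 142 142 139 148 178 185 180 172 156 125  95  83  90 111 144 165 168 169 176 190 190 176 156
167 166 157 114  56  50  34  11   4   2   2   6   6   3  18  36  54  64  47  21  12  14  16  25 | 142 143 143 147 155 185 188 179 171 151 117  88  80  89 111 135 146 147 148 159 176 181 172 151
169 166 147  89  42  18  11   3   3   4   5   6   6   3  24  54  96 122  99  41  17  21  21  30 | 142 143 14
[... 3071 characters left out ...]
  21  38  81 145 158 | 138 175 189 179 158 145 143 153 167 180 197 218 223 216 196 187 188 184 172 155 127  97  81  79
 83 115 139 128  75  18   6  10   8  10  17  39  82 110  99  52  22  14  15  21  40  84 124 131 | 156 187 189 175 157 154 171 201 229 241 245 246 244 235 212 190 189 185 170 147 116  88  76  74
 39  67  98 101  71  52  35  18   6   5  14  51 114 160 152  87  31  14  15  20  36  68  86  94 | 177 199 187 164 162 182 202 224 241 249 251 251 249 244 226 193 182 181 169 142 106  79  68  68
  7  27  74 114 124 116  96  66  27  16  25  81 140 172 155  95  34  16  17  24  45  81  98 104 | 179 199 197 195 203 215 224 233 243 245 242 245 247 244 228 194 175 174 164 137 102  76  70  71
```

View pics/rd.png

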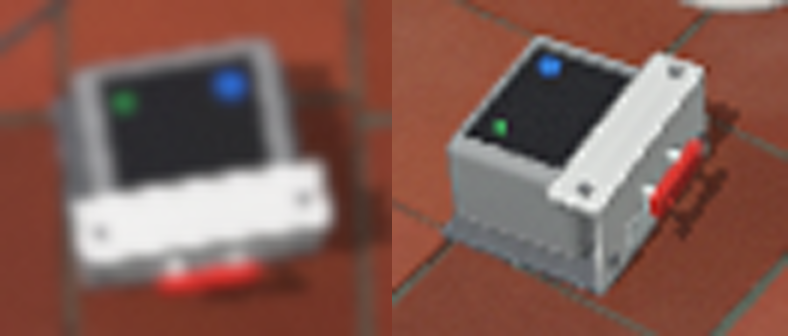

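The reader crop shows the white bracket top, with its front edge from (85,262) to (333,222), and the red bar at (160–262, 275). In the scene half the bar runs from (653,205) to (703,145).

```bash
python3 - <<'E'
from h import *
fr={n:np.mean([optics.grab_frame(n).astype(float) for _ in range(2)],0).astype(np.uint8) for n in('top','scene')}
U=6
roi={'top':(315,118,371,166),'scene':(258,150,324,206)}
rr={'top':(225,190,270,240),'scene':(255,250,325,325)}
def up(n,b):
    x0,y0,x1,y1=b; im=cv2.resize(fr[n][y0:y1,x0:x1],None,fx=U,fy=U,interpolation=cv2.INTER_CUBIC); return im,cv2.cvtColor(im,cv2.COLOR_RGB2HSV)
def big(m): return max(cv2.findContours(m,cv2.RETR_EXTERNAL,cv2.CHAIN_APPROX_NONE)[0],key=cv2.contourArea).reshape(-1,2)
def px(c,b): return (np.array(c)+.5)/U-.5+np.array(b[:2])
def rect(W):
    return [np.round(v,1) for v in cv2.minAreaRect((W*1000).astype(np.float32))]
for n in roi:
    b=roi[n]; im,h=up(n,b)
    m=cv2.inRange(h,(0,0,185),(180,45,255)); m=cv2.morphologyEx(m,cv2.MORPH_OPEN,np.ones((15,15)))
    print(n,'bracket',rect(at(n,px(big(m),b),.065)))
    m=cv2.inRange(h,(0,0,0),(180,110,85))
    print(n,'screen',rect(at(n,px(big(m),b),.065)))
    m=cv2.inRange(h,(0,205,150),(8,255,255))|cv2.inRange(h,(172,205,150),(180,255,255))
    c=big(m); print(n,'bar area',m.sum()/255/U/U,rect(at(n,px(c,b),.048)),rect(at(n,px(c,b),.040)))
    b=rr[n]; im,h=up(n,b)
    # rack: not-red background
    m=cv2.inRange(h,(0,0,60),(180,12,178)); m=cv2.morphologyEx(m,cv2.MORPH_OPEN,np.ones((9,9)))
    print(n,'fin',m.sum()/255/U/U,rect(at(n,px(big(m),b),.125)))
    m=cv2.inRange(h,(100,110,60),(125,255,255)); c=big(m); print(n,'blue',rect(at(n,px(c,b),.05)))
    cv2.imwrite(f'pics/m_{n}.png',im[:,:,::-1])
    m=cv2.inRange(h,(10,150,140),(16,255,255)); c=big(m); print(n,'orange',rect(at(n,px(c,b),.05)))
E
python3 - <<'E'
import cv2,numpy as np
a=cv2.imread('pics/m_top.png');b=cv2.imread('pics/m_scene.png')
H=max(a.shape[0],b.shape[0]);o=np.zeros((H,a.shape[1]+b.shape[1],3),np.uint8);o[:a.shape[0],:a.shape[1]]=a;o[:b.shape[0],a.shape[1]:]=b;cv2.imwrite('pics/m.png',o)
E
```

```text
top bracket [array([710.2, -51.4]), array([ 34. , 121.7]), np.float64(7.7)]
top screen [array([755.9, -45.1]), array([53.8, 74.6]), np.float64(8.1)]Traceback (most recent call last):
  File "<stdin>", line 19, in <module>
  File "<stdin>", line 8, in big
ValueError: max() iterable argument is empty
[ WARN:0@0.024] global loadsave.cpp:275 findDecoder imread_('pics/m_top.png'): can't open/read file: check file path/integrity
[ WARN:0@0.024] global loadsave.cpp:275 findDecoder imread_('pics/m_scene.png'): can't open/read file: check file path/integrity
Traceback (most recent call last):
AttributeError: 'NoneType' object has no attribute 'shape'
```

```bash
cat > m.py <<'E'
from h import *
U=6
def up(im,b):
    x0,y0,x1,y1=b; im=cv2.resize(im[y0:y1,x0:x1],None,fx=U,fy=U,interpolation=cv2.INTER_CUBIC); return im,cv2.cvtColor(im,cv2.COLOR_RGB2HSV)
def big(m):
    c=cv2.findContours(m,cv2.RETR_EXTERNAL,cv2.CHAIN_APPROX_NONE)[0]
    return max(c,key=cv2.contourArea).reshape(-1,2) if c else None
def px(c,b): return (np.array(c)+.5)/U-.5+np.array(b[:2])
def rect(n,c,b,z):
    if c is None: return None
    r=cv2.minAreaRect((at(n,px(c,b),z)*1000).astype(np.float32)); return [np.round(v,1).tolist() for v in r]
E
python3 - <<'E'
from m import *
roi={'top':(315,118,371,166),'scene':(258,150,324,206)}
rr={'top':(225,190,270,240),'scene':(255,250,325,325)}
for n in roi:
    fr=optics.grab_frame(n)
    b=roi[n]; im,h=up(fr,b)
    for lo in (185,165):
        m=cv2.inRange(h,(0,0,lo),(180,45,255)); m=cv2.morphologyEx(m,cv2.MORPH_OPEN,np.ones((15,15)))
        print(n,'bracket',lo,rect(n,big(m),b,.065))
    print(n,'screen',rect(n,big(cv2.inRange(h,(0,0,0),(180,110,85))),b,.065))
    m=cv2.inRange(h,(0,180,170),(8,255,255))|cv2.inRange(h,(172,180,170),(180,255,255))
    c=big(m); print(n,'bar',m.sum()/255/U/U,rect(n,c,b,.048),rect(n,c,b,.040))
    b=rr[n]; im,h=up(fr,b)
    m=cv2.inRange(h,(0,0,60),(180,12,178)); m=cv2.morphologyEx(m,cv2.MORPH_OPEN,np.ones((9,9)))
    print(n,'fin',rect(n,big(m),b,.125))
    print(n,'blue',rect(n,big(cv2.inRange(h,(100,110,60),(125,255,255))),b,.05))
    print(n,'orange',rect(n,big(cv2.inRange(h,(9,150,130),(17,255,255))),b,.05))
    cv2.imwrite(f'pics/m_{n}.png',im[:,:,::-1])
E
python3 - <<'E'
import cv2,numpy as np
a=cv2.imread('pics/m_top.png');b=cv2.imread('pics/m_scene.png')
H=max(a.shape[0],b.shape[0]);o=np.zeros((H,a.shape[1]+b.shape[1],3),np.uint8);o[:a.shape[0],:a.shape[1]]=a;o[:b.shape[0],a.shape[1]:]=b;cv2.imwrite('pics/m.png',o)
E
```

```text
top bracket 185 [[710.2, -51.4], [33.9, 121.7], 7.7]
top bracket 165 [[709.6, -51.4], [37.6, 124.0], 7.6]
top screen [[755.9, -45.2], [53.8, 74.7], 8.1]
top bar 15.75 [[680.1, -55.9], [5.5, 46.8], 9.7] [[681.8, -56.4], [5.6, 47.0], 9.7]
top fin [[495.0, 276.6], [26.5, 77.8], 73.5]
top blue [[448.4, 301.3], [28.1, 7.8], 67.0]
top orange [[482.5, 257.7], [9.0, 16.9], 89.7]
scene bracket 185 [[707.7, -49.9], [31.2, 119.2], 7.3]
scene bracket 165 [[709.0, -50.1], [34.2, 121.9], 8.1]
scene screen [[753.2, -43.1], [57.7, 78.3], 7.7]
scene bar 17.25 [[678.9, -50.7], [5.9, 49.4], 8.4] [[683.9, -57.3], [6.0, 49.8], 8.4]
scene fin [[482.5, 302.6], [34.5, 107.8], 72.6]
scene blue [[437.2, 307.8], [45.8, 14.6], 76.4]
scene orange [[374.4, 297.6], [2.4, 1.3], 33.9]
```

View pics/m.png

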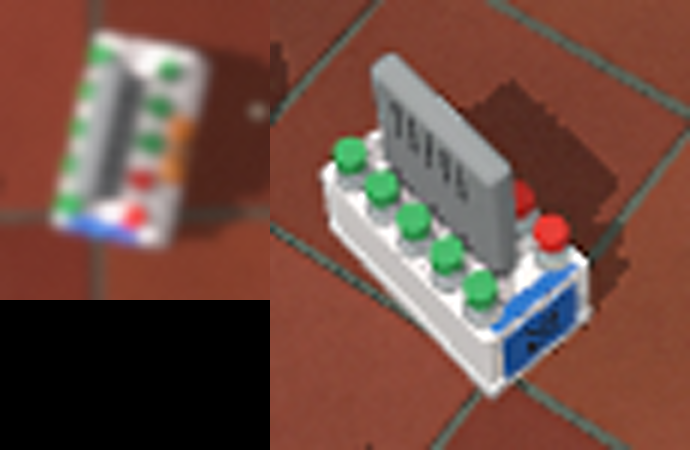

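The crop (6x) shows the rack. In the top half the body's top corners are near (97,35), (210,55), (165,245) and (52,222). In the scene half the fin-top corners are near (378,68), (392,55), (513,172) and (490,185), and the body-top corners near (490,335), (588,262) and (325,175).

Run:
```python
from h import *
def P(n,l,off,sh,z):
    return (at(n,(np.array(l,float)-[sh,0]+.5)/6-.5+np.array(off),z)*1000).round(1)
a=P('top',[(97,35),(210,55),(165,245),(52,222)],(225,190),0,.05); print(a,a.mean(0))
f=P('scene',[(378,68),(392,55),(513,172),(490,185)],(255,250),270,.125); print('fin',f,f.mean(0))
s=P('scene',[(325,175),(490,335),(588,262)],(255,250),270,.05); print('body',s,(s[0]+s[2])/2)
print(P('scene',[(490,393),(588,322),(333,228)],(255,250),270,0))
for q in (f[3]-f[0],f[2]-f[1],a[3]-a[0],a[2]-a[1],s[1]-s[0]): print(np.degrees(np.arctan2(q[1],q[0])),np.hypot(*q))
```

```text
[[558.  301. ]
 [545.  237. ]
 [438.4 263. ]
 [452.9 326.4]] [498.575 281.85 ]
fin [[532.  282.3]
 [531.2 274.3]
 [459.2 290.8]
 [463.1 300.3]] [496.375 286.925]
body [[554.1 300.4]
 [452.7 320.9]
 [439.2 272.4]] [496.65 286.4 ]
[[455.1 322.2]
 [440.2 273. ]
 [558.3 298. ]]
165.35881676208135 71.21242869050316
167.09259132873416 73.86643351347084
166.41357956522955 108.1257138704758
166.2930389959202 109.72492879924782
168.57058834852165 103.45148621455377
```

>>> jog_arm(moves=[14, -8, 0, 0, 0, -0.12, 28, -17, 0, 0, 0, -0.24, 42, -25, 0, 0, 0, -0.36, 56, -34, 0, 0, 0, -0.48, 70, -42, 0, 0, 0, -0.6, 84, -50, 0, 0, 0, -0.72, 98, -59, 0, 0, 0, -0.84, 112, -67, 0, 0, 0, -0.96, 126, -76, 0, 0, 0, -1.08, 140, -84, 0, 0, 0, -1.2], grip=1)

```text
time: 1.23
ee_pos: [0.2638, 0.4258, 0.2314]
ee_rot: [[-0.128, 0.992, 0.0], [0.992, 0.128, 0.0], [-0.0, 0.0, -1.0]]
wrist_force: [0.5, 0.2, -0.2]
width: 1.002
grip_force: 0.0
```

>>> jog_arm(moves=[14, -8, 0, 0, 0, -0.12, 28, -17, 0, 0, 0, -0.24, 42, -25, 0, 0, 0, -0.36, 56, -34, 0, 0, 0, -0.48, 70, -42, 0, 0, 0, -0.6, 84, -50, 0, 0, 0, -0.72, 98, -59, 0, 0, 0, -0.84, 112, -67, 0, 0, 0, -0.96, 126, -76, 0, 0, 0, -1.08, 140, -84, 0, 0, 0, -1.2])

```text
time: 2.07
ee_pos: [0.4038, 0.3418, 0.2314]
ee_rot: [[0.878, 0.478, 0.0], [0.478, -0.878, -0.0], [0.0, 0.0, -1.0]]
wrist_force: [0.0, -0.2, -0.1]
width: 0.999
grip_force: 0.0
```

>>> jog_arm(moves=[14, -8, 0, 0, 0, -0.12, 28, -17, 0, 0, 0, -0.24, 42, -25, 0, 0, 0, -0.36, 56, -34, 0, 0, 0, -0.48, 70, -42, 0, 0, 0, -0.6, 84, -50, 0, 0, 0, -0.74, 94, -57, 0, 0, 0, -0.74, 94, -57, -30, 0, 0, -0.74, 94, -57, -30, 0, 0, -0.74])

```text
time: 2.82
ee_pos: [0.496, 0.2841, 0.1962]
ee_rot: [[0.973, -0.231, -0.007], [-0.231, -0.973, -0.003], [-0.006, 0.005, -1.0]]
wrist_force: [-1.0, 0.6, -1.6]
width: 1.004
grip_force: 0.0
```

>>> jog_arm(moves=[1, 1, -25, 0, 0, 0, 1, 1, -50, 0, 0, 0, 1, 1, -80, 0, 0, 0, 1, 1, -105, 0, 0, 0, 1, 1, -115, 0, 0, 0, 1, 1, -115, 0, 0, 0])

```text
time: 3.32
ee_pos: [0.4965, 0.2859, 0.0839]
ee_rot: [[0.973, -0.231, -0.005], [-0.231, -0.973, -0.002], [-0.004, 0.004, -1.0]]
wrist_force: [-0.3, -0.4, -0.7]
width: 0.999
grip_force: 0.0
```

>>> jog_arm(moves=[0, 0, 0, 0, 0, 0, 0, 0, 0, 0, 0, 0, 0, 0, 0, 0, 0, 0, 0, 0, 0, 0, 0, 0, 0, 0, 0, 0, 0, 0, 0, 0, 0, 0, 0, 0, 0, 0, 0, 0, 0, 0, 0, 0, 0, 0, 0, 0], grip=-1, grip_force=40)

```text
time: 3.98
ee_pos: [0.4984, 0.2864, 0.087]
ee_rot: [[0.972, -0.233, 0.001], [-0.233, -0.972, 0.0], [0.001, -0.001, -1.0]]
wrist_force: [-2.2, -2.0, 3.5]
width: 0.161
grip_force: 40.6
```

>>> jog_arm(moves=[3, -12, 0, 0, 0, 0.1, 6, -24, 0, 0, 0, 0.21, 9, -35, 0, 0, 0, 0.33, 12, -47, 0, 0, 0, 0.45, 15, -59, 0, 0, 0, 0.57, 18, -70, 0, 0, 0, 0.69, 21, -82, 0, 0, 0, 0.81, 24, -94, 0, 0, 0, 0.93, 27, -106, 0, 0, 0, 1.05, 30, -118, 0, 0, 0, 1.17])

```text
time: 4.82
ee_pos: [0.5284, 0.1686, 0.087]
ee_rot: [[0.589, 0.808, 0.001], [0.808, -0.589, 0.002], [0.002, -0.0, -1.0]]
wrist_force: [-3.6, 2.0, 2.9]
width: 0.158
grip_force: 40.4
```

>>> jog_arm(moves=[3, -12, 0, 0, 0, 0.12, 6, -24, 0, 0, 0, 0.24, 9, -35, 0, 0, 0, 0.36, 12, -47, 0, 0, 0, 0.48, 15, -59, 0, 0, 0, 0.6, 18, -70, 0, 0, 0, 0.72, 21, -82, 0, 0, 0, 0.84, 24, -94, 0, 0, 0, 0.96, 27, -106, 0, 0, 0, 1.08, 30, -118, 0, 0, 0, 1.2])

```text
time: 5.65
ee_pos: [0.5584, 0.0505, 0.087]
ee_rot: [[-0.54, 0.842, 0.001], [0.842, 0.54, 0.001], [0.001, 0.001, -1.0]]
wrist_force: [-1.9, 2.9, 4.7]
width: 0.159
grip_force: 40.9
```

>>> jog_arm(moves=[3, -12, 0, 0, 0, 0.12, 6, -24, 0, 0, 0, 0.24, 9, -35, 0, 0, 0, 0.36, 12, -47, 0, 0, 0, 0.48, 15, -59, 0, 0, 0, 0.6, 18, -70, 0, 0, 0, 0.72, 21, -82, 0, 0, 0, 0.84, 24, -94, 0, 0, 0, 0.96, 27, -108, 0, 0, 0, 1.07, 30, -118, 0, 0, 0, 1.142])

```text
time: 6.48
ee_pos: [0.5885, -0.068, 0.0871]
ee_rot: [[-0.99, -0.14, 0.001], [-0.14, 0.99, 0.001], [-0.001, 0.001, -1.0]]
wrist_force: [-1.3, 4.2, 2.5]
width: 0.16
grip_force: 40.2
```

>>> jog_arm(moves=[0, 0, 0, 0, 0, 0, 0, 0, 0, 0, 0, 0, 0, 0, 0, 0, 0, 0])

```text
time: 6.73
ee_pos: [0.5885, -0.0678, 0.087]
ee_rot: [[-0.991, -0.132, 0.001], [-0.132, 0.991, -0.001], [-0.001, -0.001, -1.0]]
wrist_force: [0.9, -1.6, 5.4]
width: 0.161
grip_force: 41.0
```

Run:
```python
from m import *
s=status.read_state(); print(s['ee_pos'],np.degrees(np.arctan2(s['ee_rot'][1,0],s['ee_rot'][0,0])),s['qpos'].round(2))
t=optics.grab_frame('top'); q=optics.grab_frame('scene')
A=cv2.resize(t[120:200,310:390,::-1],(400,400),interpolation=cv2.INTER_CUBIC)
B=cv2.resize(q[145:245,280:380,::-1],(400,400),interpolation=cv2.INTER_CUBIC)
cv2.imwrite('pics/pre.png',np.hstack([A,B]))
```

```text
[ 0.58849383 -0.06778656  0.08699917] -172.40089955592387 [-0.18  0.33  1.38 -0.    1.43 -1.88]
```

View pics/pre.png

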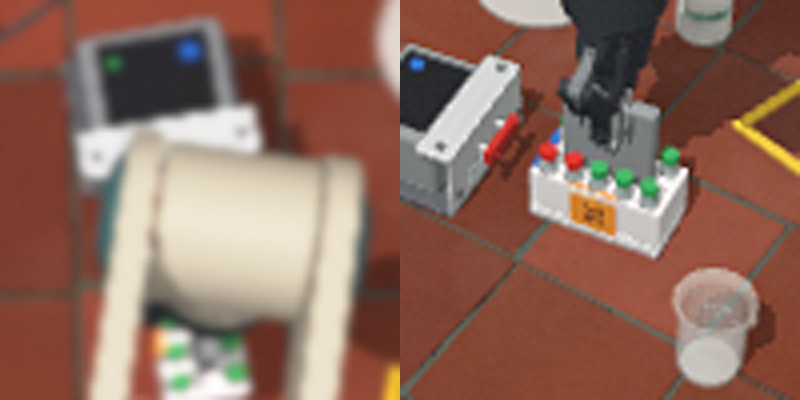

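The pre-press view shows the rack gripped. Its blue end faces the red bar (500,138 in the scene half) and the orange plate is at (593,208). The bottom edge of the orange side runs from about (531,213) to (660,257). The top half is largely hidden by the arm.

Run:
```python
from m import *
def P(l,z): return (at('scene',(np.array(l,float)-[400,0]+.5)/4-.5+[280,145],z)*1000).round(1)
a=P([(531,213),(660,257)],0);t=P([(531,172),(660,215),(692,170)],.05);o=P([(569,185),(616,201)],.05)
print(a,t,o)
for q in (a[0]-a[1],t[0]-t[1],t[2]-t[1]): print(np.degrees(np.arctan2(q[1],q[0])),np.hypot(*q))
u=np.array([np.cos(.134),np.sin(.134)]);v=np.array([-u[1],u[0]])
# predicted rack corners for centre = tcp
c=np.array([588.5,-67.8])
for sx,sy in((1,1),(-1,1),(-1,-1)): print('pred',(c+55*sx*u+28*sy*v).round(1))
# sub-pixel bottom edge fit of orange side
im=optics.grab_frame('scene'); g=cv2.cvtColor(im,cv2.COLOR_RGB2HSV)[:,:,1].astype(float)
p0,p1=proj('scene',[[*(c+50*u+28*v)/1000,0],[*(c-50*u+28*v)/1000,0]]); pts=[]
n=np.array([-(p1-p0)[1],(p1-p0)[0]]);n/=np.hypot(*n)
for k in np.linspace(0,1,25):
    p=p0+(p1-p0)*k; ss=np.arange(-6,6,.1); xs=p+ss[:,None]*n
    pr=cv2.remap(g.astype(np.float32),xs[:,0].astype(np.float32),xs[:,1].astype(np.float32),cv2.INTER_LINEAR).ravel()
    d=np.abs(np.gradient(cv2.GaussianBlur(pr.reshape(1,-1),(0,0),5).ravel())); pts.append(p+ss[d.argmax()]*n)
W=at('scene',pts,0)*1000
d=cv2.fitLine(W.astype(np.float32),cv2.DIST_HUBER,0,.5,.01).ravel();print('edge yaw',np.degrees(np.arctan(d[1]/d[0])),'lateral',((d[2:]-c)@v))
```

```text
[[638.4 -34.1]
 [530.1 -51.5]] [[ 635.6  -31.3]
 [ 530.5  -48.1]
 [ 534.9 -101.8]] [[603.9 -36.1]
 [565.4 -41.9]]
9.127413642107577 109.68887819646982
9.081771962334585 106.43425200563964
-85.3158376071873 53.87995916850716
pred [639.3 -32.7]
pred [530.3 -47.4]
pred [ 537.7 -102.9]
edge yaw 7.740489 lateral 27.02569615211262
```

>>> jog_arm(moves=[4, 0.6, 0, 0, 0, 0.002, 10, 1.5, 0, 0, 0, 0.003, 17, 2.5, 0, 0, 0, 0.003, 24, 3.5, 0, 0, 0, 0.003, 28, 4.2, 0, 0, 0, 0.003, 29.7, 4.4, 0, 0, 0, 0.003, 29.7, 4.4, 0, 0, 0, 0.003, 29.7, 4.4, 0, 0, 0, 0.003])

```text
time: 7.55
ee_pos: [0.6181, -0.0623, 0.087]
ee_rot: [[-0.991, -0.137, 0.001], [-0.137, 0.991, 0.0], [-0.001, 0.0, -1.0]]
wrist_force: [-0.6, 0.1, 4.8]
width: 0.164
grip_force: 41.0
```

>>> jog_arm(moves=[1, 0.1, 0, 0, 0, 0, 2, 0.3, 0, 0, 0, 0, 2, 0.3, 0, 0, 0, 0])

```text
time: 7.8
ee_pos: [0.6197, -0.062, 0.087]
ee_rot: [[-0.991, -0.137, -0.0], [-0.137, 0.991, 0.0], [0.0, 0.0, -1.0]]
wrist_force: [-1.8, -0.8, 6.4]
width: 0.159
grip_force: 41.1
```

>>> jog_arm(moves=[1, 0.1, 0, 0, 0, 0, 2, 0.3, 0, 0, 0, 0, 2, 0.3, 0, 0, 0, 0])

```text
time: 8.05
ee_pos: [0.6217, -0.0618, 0.087]
ee_rot: [[-0.991, -0.137, -0.0], [-0.137, 0.991, 0.0], [0.0, 0.0, -1.0]]
wrist_force: [-2.9, -0.7, 7.7]
width: 0.161
grip_force: 41.2
```

>>> jog_arm(moves=[1, 0.1, 0, 0, 0, 0, 2, 0.3, 0, 0, 0, 0, 2, 0.3, 0, 0, 0, 0])

```text
time: 8.3
ee_pos: [0.6236, -0.0615, 0.087]
ee_rot: [[-0.991, -0.137, -0.0], [-0.137, 0.991, 0.0], [0.0, 0.0, -1.0]]
wrist_force: [-2.4, -0.4, 7.3]
width: 0.154
grip_force: 41.2
```

>>> jog_arm(moves=[1, 0.1, 0, 0, 0, 0, 2, 0.3, 0, 0, 0, 0, 2, 0.3, 0, 0, 0, 0])

```text
time: 8.55
ee_pos: [0.6255, -0.0613, 0.087]
ee_rot: [[-0.991, -0.137, -0.001], [-0.137, 0.991, 0.0], [0.001, 0.0, -1.0]]
wrist_force: [-3.3, -0.4, 7.6]
width: 0.158
grip_force: 41.3
```

>>> jog_arm(moves=[1, 0.1, 0, 0, 0, 0, 2, 0.2, 0, 0, 0, 0, 2, 0.2, 0, 0, 0, 0])

```text
time: 8.8
ee_pos: [0.6273, -0.061, 0.087]
ee_rot: [[-0.991, -0.137, -0.001], [-0.137, 0.991, 0.0], [0.001, 0.0, -1.0]]
wrist_force: [-6.0, -1.1, 7.5]
width: 0.158
grip_force: 41.3
```

>>> jog_arm(moves=[1, 0.1, 0, 0, 0, 0, 1.5, 0.2, 0, 0, 0, 0, 1.5, 0.2, 0, 0, 0, 0])

```text
time: 9.05
ee_pos: [0.6287, -0.0609, 0.0871]
ee_rot: [[-0.991, -0.137, -0.002], [-0.137, 0.991, 0.0], [0.002, 0.0, -1.0]]
wrist_force: [-5.7, -0.6, 8.8]
width: 0.16
grip_force: 41.4
```

>>> jog_arm(moves=[1, 0.1, 0, 0, 0, 0, 1.5, 0.2, 0, 0, 0, 0, 1.5, 0.2, 0, 0, 0, 0])

```text
time: 9.3
ee_pos: [0.6301, -0.0606, 0.0871]
ee_rot: [[-0.991, -0.137, -0.002], [-0.137, 0.991, 0.0], [0.002, 0.0, -1.0]]
wrist_force: [-6.7, -0.4, 9.0]
width: 0.16
grip_force: 41.5
```

>>> jog_arm(moves=[1, 0.1, 0, 0, 0, 0, 1, 0.1, 0, 0, 0, 0, 1, 0.1, 0, 0, 0, 0])

```text
time: 9.55
ee_pos: [0.6309, -0.0606, 0.087]
ee_rot: [[-0.991, -0.137, -0.002], [-0.137, 0.991, 0.0], [0.002, 0.0, -1.0]]
wrist_force: [-7.8, -0.8, 9.6]
width: 0.157
grip_force: 41.5
```

>>> jog_arm(moves=[1, 0.1, 0, 0, 0, 0, 1, 0.1, 0, 0, 0, 0, 1, 0.1, 0, 0, 0, 0])

```text
time: 9.8
ee_pos: [0.6312, -0.0606, 0.0871]
ee_rot: [[-0.991, -0.137, -0.004], [-0.137, 0.991, 0.0], [0.004, 0.001, -1.0]]
wrist_force: [-11.9, -1.2, 11.5]
width: 0.158
grip_force: 41.9
```

Run:
```python
from m import *
s=status.read_state(); print(s['ee_pos'],s['wrist_force'],s['moment'])
q=optics.grab_frame('scene')
cv2.imwrite('pics/p1.png',cv2.resize(q[145:225,270:370,::-1],(800,640)[:2] if 0 else (740,592),interpolation=cv2.INTER_CUBIC))
```

```text
[ 0.63120373 -0.06055505  0.08714452] [-11.87451114  -1.15416286  11.52902486] [-0.31536794  1.88881301  0.04345228]
```

View pics/p1.png

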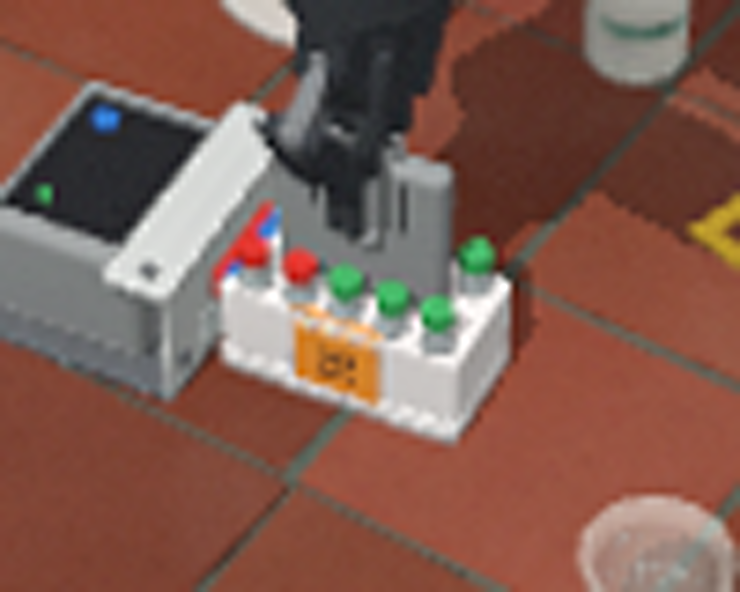

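The picture shows the blue end flat against the red bar (245,240), with the rack flat and square. The force jump to 12 N shows the bar at its stop. I'll hold it there, then draw back.

>>> jog_arm(moves=[0, 0, 0, 0, 0, 0, 0, 0, 0, 0, 0, 0, 0, 0, 0, 0, 0, 0, 0, 0, 0, 0, 0, 0, 0, 0, 0, 0, 0, 0, 0, 0, 0, 0, 0, 0, 0, 0, 0, 0, 0, 0, 0, 0, 0, 0, 0, 0, 0, 0, 0, 0, 0, 0, 0, 0, 0, 0, 0, 0])

```text
time: 10.68
ee_pos: [0.6312, -0.0605, 0.0872]
ee_rot: [[-0.991, -0.137, -0.004], [-0.137, 0.991, 0.0], [0.004, 0.001, -1.0]]
wrist_force: [-12.8, -0.0, 11.5]
width: 0.161
grip_force: 41.9
```

>>> jog_arm(moves=[0, 0, 0, 0, 0, 0, 0, 0, 0, 0, 0, 0, 0, 0, 0, 0, 0, 0, 0, 0, 0, 0, 0, 0, -2, -0.3, 0, 0, 0, 0, -6, -0.9, 0, 0, 0, 0, -14, -2, 0, 0, 0, 0, -22, -3, 0, 0, 0, 0, -32, -4.4, 0, 0, 0, 0, -42, -5.8, 0, 0, 0, 0])

```text
time: 11.52
ee_pos: [0.5912, -0.0659, 0.0871]
ee_rot: [[-0.991, -0.137, 0.003], [-0.137, 0.991, 0.001], [-0.003, 0.0, -1.0]]
wrist_force: [2.9, 0.5, 4.6]
width: 0.161
grip_force: 40.9
```

>>> jog_arm(moves=[-10, -1.4, 0, 0, 0, 0, -20, -2.8, 0, 0, 0, 0, -28, -4, 0, 0, 0, 0, -34, -4.8, 0, 0, 0, 0, -34, -4.8, 0, 0, 0, 0])

```text
time: 11.93
ee_pos: [0.5561, -0.0712, 0.087]
ee_rot: [[-0.991, -0.137, 0.0], [-0.137, 0.991, 0.0], [-0.0, 0.0, -1.0]]
wrist_force: [-3.1, 1.4, 8.4]
width: 0.161
grip_force: 41.5
```

>>> jog_arm(moves=[0, 0, 0, 0, 0, -0.1, 0, 0, 0, 0, 0, -0.22, 0, 0, 0, 0, 0, -0.34, 0, 0, 0, 0, 0, -0.46, 0, 0, 0, 0, 0, -0.58, 0, 0, 0, 0, 0, -0.7, 0, 0, 0, 0, 0, -0.82, 0, 0, 0, 0, 0, -0.94, 0, 0, 0, 0, 0, -1.06, 0, 0, 0, 0, 0, -1.18])

```text
time: 12.77
ee_pos: [0.5569, -0.0715, 0.087]
ee_rot: [[-0.499, 0.867, 0.001], [0.867, 0.499, -0.0], [-0.0, 0.0, -1.0]]
wrist_force: [-0.2, 1.1, 7.1]
width: 0.159
grip_force: 41.3
```

>>> jog_arm(moves=[10, 1.5, 0, 0, 0, -0.12, 20, 3, 0, 0, 0, -0.24, 30, 4, 0, 0, 0, -0.34, 40, 5.2, 0, 0, 0, -0.391, 50, 6.5, 0, 0, 0, -0.391, 60, 8, 0, 0, 0, -0.391, 66, 8.8, 0, 0, 0, -0.391, 68, 9, 0, 0, 0, -0.391, 68, 9, 0, 0, 0, -0.391, 68, 9, 0, 0, 0, -0.391])

```text
time: 13.6
ee_pos: [0.6252, -0.0623, 0.087]
ee_rot: [[-0.137, 0.991, 0.001], [0.991, 0.137, 0.0], [0.0, 0.001, -1.0]]
wrist_force: [1.4, -1.1, 6.3]
width: 0.157
grip_force: 41.8
```

```bash
cat > edge.py <<'E'
from m import *
def edge(im,n,a,b,z,ch=1,w=6):
    g=cv2.cvtColor(im,cv2.COLOR_RGB2HSV)[:,:,ch].astype(np.float32)
    p0,p1=proj(n,[[*a/1000,z],[*b/1000,z]]); nn=np.array([-(p1-p0)[1],(p1-p0)[0]]);nn/=np.hypot(*nn); pts=[]
    for k in np.linspace(0,1,25):
        ss=np.arange(-w,w,.1); xs=(p0+(p1-p0)*k+ss[:,None]*nn).astype(np.float32)
        pr=cv2.GaussianBlur(cv2.remap(g,xs[:,0],xs[:,1],cv2.INTER_LINEAR).reshape(1,-1),(0,0),5).ravel()
        pts.append(xs[np.abs(np.gradient(pr)).argmax()])
    W=at(n,pts,z)*1000; d=cv2.fitLine(W.astype(np.float32),cv2.DIST_HUBER,0,.5,.01).ravel().astype(float)
    return np.degrees(np.arctan2(d[1],d[0])),d[2:]
E
python3 - <<'E'
from edge import *
s=status.read_state(); c=s['ee_pos'][:2]*1000; y=np.arctan2(s['ee_rot'][1,0],s['ee_rot'][0,0])+np.pi
print(c,np.degrees(y),s['wrist_force'])
r=np.array([np.cos(y),np.sin(y)]);v=np.array([-r[1],r[0]])
im=optics.grab_frame('scene')
# visible sides from scene: -x end (plain, faces +y world) and -y long side (faces robot)
for nm,a,b,z in [('end-',c-55*r-24*v,c-55*r+24*v,0),('side-',c-28*v-50*r,c-28*v+50*r,0)]:
    an,p=edge(im,'scene',a,b,z); print(nm,an,'x',(p-c)@r,'y',(p-c)@v)
cv2.imwrite('pics/p2.png',cv2.resize(im[145:225,270:370,::-1],(740,592),interpolation=cv2.INTER_CUBIC))
E
```

```text
[625.2172853  -62.29522257] 277.87192563726336 [ 1.39773712 -1.07019904  6.31021188]
end- 9.122120164871912 x -54.05294900290902 y 2.294851275079038
side- -81.84008515983187 x 8.43922590969271 y -26.809710996827977
```

View pics/p2.png

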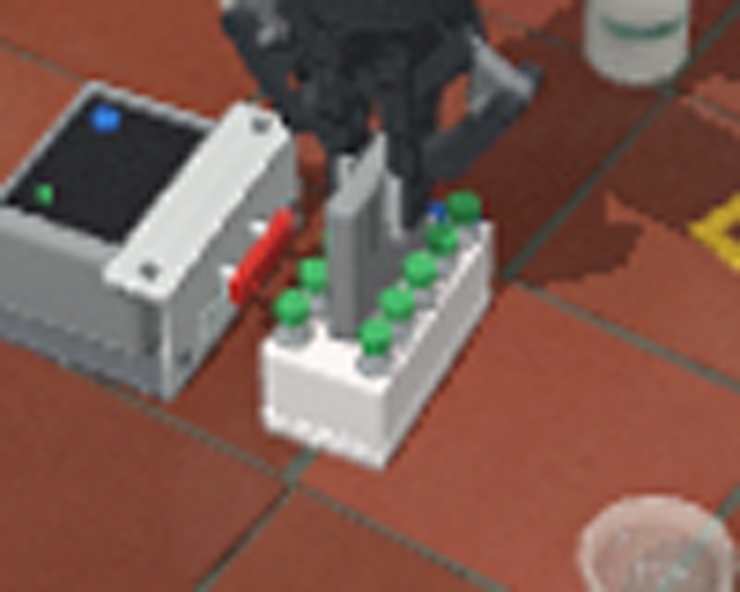

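The orange side now faces the bar, seen at (262,255). The rack stands flat and square, its edges matching the tool pose within about 1 mm.

>>> jog_arm(moves=[4, 0.5, 0, 0, 0, 0, 9, 1.2, 0, 0, 0, 0, 14, 1.9, 0, 0, 0, 0, 19, 2.6, 0, 0, 0, 0, 22, 3, 0, 0, 0, 0, 24, 3.2, 0, 0, 0, 0, 24, 3.2, 0, 0, 0, 0])

```text
time: 14.23
ee_pos: [0.6489, -0.0592, 0.087]
ee_rot: [[-0.137, 0.991, 0.0], [0.991, 0.137, 0.0], [0.0, 0.0, -1.0]]
wrist_force: [-0.3, -0.6, 7.6]
width: 0.161
grip_force: 41.9
```

>>> jog_arm(moves=[1, 0.1, 0, 0, 0, 0, 2, 0.2, 0, 0, 0, 0, 3, 0.4, 0, 0, 0, 0, 4, 0.5, 0, 0, 0, 0, 4, 0.5, 0, 0, 0, 0])

```text
time: 14.65
ee_pos: [0.6522, -0.0587, 0.087]
ee_rot: [[-0.137, 0.991, -0.002], [0.991, 0.137, 0.0], [0.0, -0.002, -1.0]]
wrist_force: [-5.2, -1.2, 9.7]
width: 0.16
grip_force: 42.0
```

>>> jog_arm(moves=[1, 0.1, 0, 0, 0, 0, 2, 0.3, 0, 0, 0, 0, 2, 0.3, 0, 0, 0, 0])

```text
time: 14.9
ee_pos: [0.654, -0.0585, 0.087]
ee_rot: [[-0.137, 0.991, -0.002], [0.991, 0.137, 0.0], [0.0, -0.002, -1.0]]
wrist_force: [-5.4, -1.3, 9.3]
width: 0.157
grip_force: 42.1
```

>>> jog_arm(moves=[1, 0.1, 0, 0, 0, 0, 1.5, 0.2, 0, 0, 0, 0, 1.5, 0.2, 0, 0, 0, 0])

```text
time: 15.15
ee_pos: [0.6553, -0.0583, 0.0871]
ee_rot: [[-0.137, 0.991, -0.003], [0.991, 0.137, 0.0], [0.0, -0.003, -1.0]]
wrist_force: [-7.1, -0.9, 10.6]
width: 0.156
grip_force: 42.3
```

>>> jog_arm(moves=[1, 0.1, 0, 0, 0, 0, 1, 0.1, 0, 0, 0, 0, 1, 0.1, 0, 0, 0, 0])

```text
time: 15.4
ee_pos: [0.6563, -0.0582, 0.0871]
ee_rot: [[-0.137, 0.991, -0.002], [0.991, 0.137, 0.0], [0.0, -0.002, -1.0]]
wrist_force: [-7.3, 0.7, 10.4]
width: 0.157
grip_force: 42.2
```

>>> jog_arm(moves=[1, 0.1, 0, 0, 0, 0, 1, 0.1, 0, 0, 0, 0, 1, 0.1, 0, 0, 0, 0])

```text
time: 15.65
ee_pos: [0.6573, -0.0581, 0.0871]
ee_rot: [[-0.137, 0.991, -0.003], [0.991, 0.137, 0.0], [0.0, -0.003, -1.0]]
wrist_force: [-7.4, -0.3, 10.9]
width: 0.157
grip_force: 42.2
```

>>> jog_arm(moves=[1, 0.1, 0, 0, 0, 0, 1, 0.1, 0, 0, 0, 0, 1, 0.1, 0, 0, 0, 0])

```text
time: 15.9
ee_pos: [0.6579, -0.058, 0.0871]
ee_rot: [[-0.137, 0.991, -0.004], [0.991, 0.137, 0.0], [0.001, -0.004, -1.0]]
wrist_force: [-8.4, -0.5, 11.5]
width: 0.162
grip_force: 42.5
```

>>> jog_arm(moves=[0.7, 0.1, 0, 0, 0, 0, 0.7, 0.1, 0, 0, 0, 0, 0.7, 0.1, 0, 0, 0, 0])

```text
time: 16.15
ee_pos: [0.6582, -0.0579, 0.0872]
ee_rot: [[-0.137, 0.991, -0.005], [0.991, 0.137, 0.0], [0.001, -0.005, -1.0]]
wrist_force: [-12.0, -0.7, 13.2]
width: 0.159
grip_force: 42.7
```

>>> jog_arm(moves=[0, 0, 0, 0, 0, 0, 0, 0, 0, 0, 0, 0, 0, 0, 0, 0, 0, 0, 0, 0, 0, 0, 0, 0, 0, 0, 0, 0, 0, 0, 0, 0, 0, 0, 0, 0, 0, 0, 0, 0, 0, 0, 0, 0, 0, 0, 0, 0, 0, 0, 0, 0, 0, 0, 0, 0, 0, 0, 0, 0])

```text
time: 16.98
ee_pos: [0.6581, -0.0579, 0.0872]
ee_rot: [[-0.137, 0.991, -0.005], [0.991, 0.137, 0.0], [0.001, -0.005, -1.0]]
wrist_force: [-11.7, -0.9, 13.7]
width: 0.16
grip_force: 42.7
```

>>> jog_arm(moves=[0, 0, 0, 0, 0, 0, 0, 0, 0, 0, 0, 0, 0, 0, 0, 0, 0, 0, 0, 0, 0, 0, 0, 0, -2, -0.3, 0, 0, 0, 0, -6, -0.9, 0, 0, 0, 0, -14, -2, 0, 0, 0, 0, -24, -3.3, 0, 0, 0, 0, -36, -5, 0, 0, 0, 0, -48, -6.6, 0, 0, 0, 0])

```text
time: 17.82
ee_pos: [0.6124, -0.0642, 0.0871]
ee_rot: [[-0.137, 0.991, 0.003], [0.991, 0.137, 0.0], [0.0, 0.003, -1.0]]
wrist_force: [5.4, 2.9, 26.7]
width: 0.158
grip_force: 45.4
```

>>> jog_arm(moves=[-12, -4, 0, 0, 0, 0, -22, -16, 0, 0, 0, -0.04, -32, -30, 0, 0, 0, -0.08, -40, -45, 0, 0, 0, -0.12, -48, -60, 0, 0, 0, -0.16, -56, -75, 0, 0, 0, -0.2, -64, -90, 0, 0, 0, -0.24, -72, -105, 0, 0, 0, -0.28, -80, -120, 0, 0, 0, -0.32, -88, -135, 0, 0, 0, -0.36])

```text
time: 18.65
ee_pos: [0.5243, -0.1993, 0.087]
ee_rot: [[0.222, 0.975, 0.002], [0.975, -0.222, 0.001], [0.002, 0.002, -1.0]]
wrist_force: [1.6, 3.1, 6.7]
width: 0.157
grip_force: 41.8
```

>>> jog_arm(moves=[-6, -13, 0, 0, 0, -0.01, -12, -26, 0, 0, 0, -0.02, -18, -39, 0, 0, 0, -0.036, -24, -50, 0, 0, 0, -0.036, -28, -60, 0, 0, 0, -0.036, -30, -68, 0, 0, 0, -0.036, -30, -70, 0, 0, 0, -0.036, -30, -70, 0, 0, 0, -0.036, -30, -70, 0, 0, 0, -0.036])

```text
time: 19.4
ee_pos: [0.494, -0.2699, 0.087]
ee_rot: [[0.256, 0.967, 0.0], [0.967, -0.256, -0.0], [-0.0, 0.0, -1.0]]
wrist_force: [-0.6, -1.0, 7.6]
width: 0.16
grip_force: 41.9
```

Run:
```python
from edge import *
s=status.read_state(); c=s['ee_pos'][:2]*1000; y=np.arctan2(s['ee_rot'][1,0],s['ee_rot'][0,0])+np.pi
print(c,np.degrees(y)-180,s['wrist_force'])
r=np.array([np.cos(y),np.sin(y)]);v=np.array([-r[1],r[0]])
im=optics.grab_frame('scene')
for nm,a,b,z in [('end-',c-55*r-24*v,c-55*r+24*v,0),('side-',c-28*v-50*r,c-28*v+50*r,0)]:
    an,p=edge(im,'scene',a,b,z,w=4); print(nm,an,'x',(p-c)@r,'y',(p-c)@v)
cv2.imwrite('pics/p3.png',cv2.resize(im[130:220,335:445,::-1],(726,594),interpolation=cv2.INTER_CUBIC))
```

```text
[ 493.98732093 -269.86685481] 75.14419093886465 [-0.63150685 -0.96700727  7.55098028]
end- -15.401750194379705 x -54.3664209341699 y 6.465340006567711
side- 73.36134706521307 x -3.6668902688039084 y -27.356687888558287
```

View pics/p3.png

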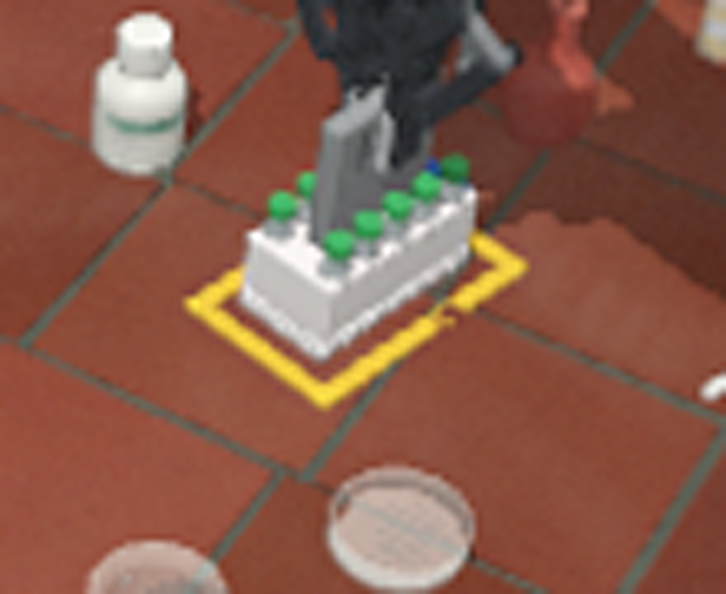

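The rack stands inside the yellow outline with about 10 mm to spare all round. I'll nudge it 1.5 mm, release and retreat upwards.

>>> jog_arm(moves=[-1, -0.4, 0, 0, 0, 0, -1.5, -0.6, 0, 0, 0, 0, -1.5, -0.6, 0, 0, 0, 0], grip_force=20)

```text
time: 19.7
ee_pos: [0.4934, -0.2699, 0.0871]
ee_rot: [[0.256, 0.967, 0.002], [0.967, -0.256, 0.0], [0.001, 0.002, -1.0]]
wrist_force: [2.0, 0.1, 5.8]
width: 0.157
grip_force: 41.7
```

>>> jog_arm(moves=[0, 0, 0, 0, 0, 0, 0, 0, 0, 0, 0, 0, 0, 0, 0, 0, 0, 0, 0, 0, 0, 0, 0, 0, 0, 0, 0, 0, 0, 0, 0, 0, 0, 0, 0, 0, 0, 0, 0, 0, 0, 0, 0, 0, 0, 0, 0, 0, 0, 0, 0, 0, 0, 0], grip=0.6)

```text
time: 20.45
ee_pos: [0.4925, -0.2704, 0.0863]
ee_rot: [[0.255, 0.967, 0.0], [0.967, -0.255, 0.0], [0.0, 0.0, -1.0]]
wrist_force: [-0.7, -0.0, -0.1]
width: 0.801
grip_force: 0.0
```

>>> jog_arm(moves=[0, 0, 10, 0, 0, 0, 0, 0, 25, 0, 0, 0, 0, 0, 45, 0, 0, 0, 0, 0, 65, 0, 0, 0, 0, 0, 85, 0, 0, 0, 0, 0, 105, 0, 0, 0, 0, 0, 120, 0, 0, 0, 0, 0, 130, 0, 0, 0, 0, 0, 130, 0, 0, 0])

```text
time: 21.2
ee_pos: [0.4933, -0.2709, 0.2196]
ee_rot: [[0.255, 0.967, 0.004], [0.967, -0.255, -0.003], [-0.002, 0.005, -1.0]]
wrist_force: [0.3, 0.0, 0.1]
width: 0.802
grip_force: 0.0
```

Run:
```python
from edge import *
s=status.read_state(); print(s['ee_pos'],s['wrist_force'],s['width'])
c=np.array([492.5,-270.5]); y=np.radians(255.2)
r=np.array([np.cos(y),np.sin(y)]);v=np.array([-r[1],r[0]])
im=optics.grab_frame('scene')
for nm,a,b,z in [('end-',c-55*r-24*v,c-55*r+24*v,0),('side-',c-28*v-50*r,c-28*v+50*r,0)]:
    an,p=edge(im,'scene',a,b,z,w=4); print(nm,an,'x',(p-c)@r,'y',(p-c)@v)
```

```text
[ 0.49330066 -0.27090371  0.21960891] [0.30621234 0.00997217 0.06713367] 0.8022548541332696
end- -14.430204047932722 x -55.17038926163607 y 6.2058652575981945
side- 72.93517159810378 x -6.349199072670178 y -26.634643044393094
```

Released, clear and still centred in the bay, so I'm handing it in.

```bash
python3 -c "
from bench import job
print(job.job_done())"
```

```text
the job is handed in; nothing more can be done
None
```

I pressed the blue plate and then the orange plate against the touch bar to its stop and held each for over a second. The rack now stands released and centred inside the yellow outline, and I've handed the job in at about 21 s.

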